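# Mix the round flask of stain on the press-to-run shaker

### The job

Get the bench shaker to mix the stain in the round flask. Twist the shaker's spring-return start switch clockwise to its stop and let it spring back, then pick up the round flask, keep it upright, set it in the sprung ring cradle and press it down, firmly but without slamming or forcing it, until the springs are fully compressed. The shaker only runs while the ring is held down, so finish still holding the flask pressed down in it, and leave the other bottles, the tin and the brush alone.

Things in the scene. Friction and masses are not known exactly. Their poses are not given: they have to be found in the camera images.
- shaker: bench shaker standing fixed on the table: a grey cast housing 170 mm (its x) by 290 mm (its y) with a flat dark steel deck 75 mm above the table. Origin under the middle of the housing, at table height; z up. The start switch is on the deck 80 mm to its -y side, the ring cradle 72 mm to its +y side, both on its y axis.
- switch_grip (a point): point on the vertical axis of the start switch, 28 mm above the deck (103 mm above the table): the height to pinch the black bar-shaped grip. The bar is 44 mm long, 14 mm thick and runs from 5 to 41 mm above the deck; a thin round skirt of 40 mm diameter lies under it, its top 5 mm above the deck. The point's x axis runs along the bar, its y axis across the thickness; it turns with the switch. At rest the bar lies along the shaker's x axis.
- switch_knob: the black bar grip of the start switch (see switch_grip). Origin on the switch's axis, 1 mm above the deck; x along the bar, z up.
- start_switch (a joint): angle of the start switch in rad: 0 at rest, growing clockwise seen from above, to a hard stop at 1.05 (60 degrees). A spring always returns it to 0: about 0.03 N m at rest and 0.1 N m at the stop.
- cradle: the ring cradle: a rubber-lined dished ring (80 mm outside diameter, funnel-shaped inside at 45 degrees, open below) carried on three sprung guide posts 45 mm from its axis, over a 120 mm disc. Origin on its vertical axis at the ring's underside, 113 mm above the table when not pressed; z up. Its rim is 15 mm above the origin, with a 66 mm mouth; the ends of the guide posts stand 7 mm above the rim at rest. Moves straight down when pressed.
- cradle_seat (a point): point on the ring's axis where the middle of the round flask's underside comes to lie when the flask is fully seated in the ring: 116 mm above the table with the ring up; it goes down with the ring.
- cradle_press (a joint): how far the ring is pressed down, in m: 0 up, 0.014 with the springs fully compressed (the spring cups then stand on the disc: a hard stop). The springs resist with about 4 N at the start of the travel and 13 N at the end, so a flask's weight alone does not move the ring; let go, the ring rises again.
- flask: the round flask to be mixed: ball-shaped amber glass body 64 mm in diameter with a small flat foot (31 mm), a short neck 26 mm in diameter from 57 to 76 mm height, and a round black screw cap 30 mm in diameter from 76 to 100 mm height. 100 mm tall, 0.15 to 0.3 kg. Stands upright on the table at first. Origin at the centre of its underside, z up along its axis. The widest part of the ball is 28 mm above the origin.
- cone_flask: bystander: cone-shaped amber flask with the same cap, 100 mm tall, 67 mm wide at the foot. Origin at the centre of its underside.
- straight_bottle: bystander: straight-sided (cylindrical) amber bottle with the same cap, 100 mm tall, 54 mm in diameter. Origin at the centre of its underside.
- wax_tin: bystander: flat round metal tin, 80 mm in diameter, 42 mm tall. Origin at the centre of its underside.
- stain_brush: bystander: flat paint brush lying on the table, 190 mm long, handle to its -x. Origin at the middle of its underside.
Not all that is in view belongs to the job. Leave any green or red look-alike of the flask alone.

How it is judged (in metres and radians):
On the way, in this order (a step that is already met when the one before it is completed fails the run):
1. the start switch is twisted clockwise to its stop (value of joint start_switch above 0.95 rad), for 0.1 s.
2. the start switch is let go and back at rest (value of joint start_switch below 0.12 rad and contact force between the fingers and switch_knob below 0.3 N), for 0.1 s.
3. the round flask is pressed down in the ring (value of joint cradle_press above 0.01 m and contact force between flask and cradle above 5 N and contact force between the fingers and flask above 1 N), for 0.3 s.
At the end, for the whole second after the job is handed in: The fingers hold the round flask down in the ring and do not press the ring itself: ring 10 mm or more down, flask bearing on it with over 5 N, still, upright within 0.15 rad, foot within 6 mm of the ring's axis and 8 mm of its seat; start switch back at rest (below 0.12 rad) (all of step 3 and contact force between each of the arm, the fingers and cradle below 0.5 N and horizontal distance between flask and cradle_seat below 0.006 m and distance between flask and cradle_seat below 0.008 m and angle between flask's own z axis and vertical below 0.15 rad and linear speed of flask below 0.02 m/s and value of joint start_switch below 0.12 rad); the arm keeps its last pose, push and grip.
It fails at once if the flask is slammed or forced into the ring (more than 60 N) (contact force between flask and cradle above 60 N).
It fails at once if the round flask is tipped over (more than 0.6 rad from upright) (angle between flask's own z axis and vertical above 0.6 rad).
It fails at once if another bottle, the tin or the brush is moved by more than 30 mm (distance of any of cone_flask, straight_bottle, wax_tin, stain_brush from where it was at the start of the episode above 0.03 m).
It fails at once if another bottle is knocked over (angle between any of cone_flask, straight_bottle's own z axis and vertical above 0.5 rad).
It also fails if it takes over 64 s, if anything falls off the work surface, if the arm or the gripper's body presses on something with over 40 N, if the wrist force passes 120 N, or if a joint passes its speed limit or range.

### The arm

A 6-joint arm with a two-finger parallel gripper is mounted at the origin on the work surface. World frame = base frame: x ahead of the robot, y to its left, z up, the work surface at z = 0. Lengths are in mm, angles in degrees, forces in N, time in s.
With the tool pointing down it reaches from about 300 to 850 mm from the base axis. Payload 4.2 kg.
Tool frame: the origin (TCP) lies between the finger pads; the fingertips stand ahead of it and the grasp point (between the pads) lies 8 mm behind it (env.tip_reach is the x of the fingertips in the tool frame, in mm); x points along the fingers, y is the direction in which the jaws open and shut, and the axes are right-handed (so a half turn about x gives the same grasp; the last joint's range is limited). The gripper opens to 91 mm and grips with 3 to 60 N. Pads are 32 mm wide; open, the fingers measure 118 mm over their backs; the gripper's body (76 mm by 178 mm) begins 60 mm behind the grasp point.
Start: joints at [72.995, 18.312, 89.639, -0, 72.044, -1.146], TCP at [157.137, 553.127, 224.976] pointing down, gripper open.
Joint ranges: [-177.97, 177.97], [-48.28, 115.42], [12.27, 149.76], [-77.06, 257.06], [2.81, 150.46], [-146.56, 146.56]. Speed limits (degrees/s): [147.25, 147.25, 180, 180, 180, 180].

### API

Orientations are given as [roll, pitch, yaw] about the fixed x, y, z axes, in that order (R = Rz(yaw) Ry(pitch) Rx(roll)).
In Python, from workcell import env, cams gives the robot as it stands.
- The arm moves only by the tool arm_command, never from a script. Its argument "deltas" is a list of rows, each a list of 3 entries, a list of its own where there are three numbers: the opening, from 0 (shut) to 1 (fully open), then the shift along the world's x, y, z in mm, then the turn about the world's z in rad. A call has 1 to 20 rows; each row is the pose to reach, as a shift and turn from the pose commanded when the call began; what a row does not reach only later rows make up. A row lasts 1/10 s, in which the tool goes at most 50 mm and 8.59 degrees, less where a joint would pass 70% of its speed; a pose out of reach is approached as far as the arm can. A call with a gripper value outside its range is refused whole. The fingers move at their own pace and stop on an object; "grip_force" is the grip in N (left out, the last holds). Time passes only in rows, so rows that repeat a pose let the fingers close. It gives the time, the measured TCP pose, the force and the opening at its end, in the units of the state.
- env.state(): the state, without advancing time (a new reading comes with each control period).
- cams.grab_frame(name): name is "side" or "top"; returns a dict with "img" (480x640x3 uint8, red, green, blue), "K" (3x3 intrinsics, pixels), "rvec" (rotation vector, rad) and "tvec" (3), from world to camera coordinates, as OpenCV has them. Camera axes: x right, y down, z forward; pixel columns grow to the right and rows downward; lengths in mm; the calibration is good to about 2 mm. A picture is of the moment at which its call begins. There is no depth.
- env.job_done(): hands the job in, once; it reports no verdict.
Trained networks look in a picture, given as the dict that the camera call returned (one of the last four; its "shot" number tells which), for a name from the list of things; names that differ only in an ending like _2 or _b are one class to them, and where a whole thing is asked for, a point or a joint stands for the part that bears it (a point fixed in the world has none). Each returns a list of dicts, best first, with "conf" (0 to 1); they miss things now and then, are a little off and sometimes report something else, mostly with a low value. They report only what shows in the picture. A call takes as long as a camera call. They do not tell look-alikes from the thing itself.
- cams.silhouettes(picture, name): "region" (480x640 bool, what is visible of it) and "centre" ([column, row] in pixels, amid what is visible of it).
The state is a dict: "time_s": time; "qpos": joint angles; "qvel": joint speeds; "effort": joint torques, N m; "ee_pos": TCP position; "ee_rot": TCP orientation; "force": force on the tool from outside, world axes, zero at the start; "torque": the same for the moment, N m; "gripper_width": finger opening in mm.
Only numpy, scipy, OpenCV 4.12 (cv2) and the standard library are available. Lean on these libraries where they do the work, as an engineer would, in place of code of your own. Each camera call takes 0.05 s, during which the arm holds its last target.

## Working session

There is one attempt and no reset: what is moved stays moved. The work goes in short steps, Python scripts to look and compute and a tool call to move; the robot and the scene stay as the last step left them, time stands still between calls to the robot, and variables do not carry over. Pictures are saved under pics/ and viewed, and the job is handed in when it is done.

Besides the shell and the picture viewer there is one more tool, called after ">>>" in YAML: its name, and indented under it one key for each argument. arm_command: Moves the arm, as the interface text tells. Its arguments: {"type":"object","properties":{"deltas":{"type":"array","items":{"type":"array"}},"grip_force":{"type":"number"}},"required":["deltas"]}

```bash
ls; mkdir -p pics; cat > h.py <<'E'
import numpy as np, cv2
from workcell import env, cams
def save(f,n,crop=None,s=1):
    im=cv2.cvtColor(f["img"],cv2.COLOR_RGB2BGR)
    if crop: im=im[crop[1]:crop[3],crop[0]:crop[2]]
    if s!=1: im=cv2.resize(im,None,fx=s,fy=s)
    cv2.imwrite("pics/"+n+".png",im)
def P(f):
    R=cv2.Rodrigues(np.array(f["rvec"],float))[0]; return np.array(f["K"])@np.c_[R,np.array(f["tvec"],float).ravel()]
def proj(f,p):
    q=P(f)@np.r_[p,1]; return q[:2]/q[2]
def onz(f,uv,z):
    M=P(f); A=np.c_[M[:,0],M[:,1],-np.array([uv[0],uv[1],1])]
    return np.linalg.solve(A,-(M[:,2]*z+M[:,3]))[:2]
def tri(f,a,g,b):
    X=cv2.triangulatePoints(P(f),P(g),np.array(a,float).reshape(2,1),np.array(b,float).reshape(2,1)).ravel(); return X[:3]/X[3]
E
python3 - <<'E'
from h import *
print(env.state(), env.tip_reach)
a=cams.grab_frame("side"); b=cams.grab_frame("top")
save(a,"s0"); save(b,"t0")
for f,n in((a,"side"),(b,"top")):
    print(n, (-cv2.Rodrigues(np.array(f["rvec"],float))[0].T@np.array(f["tvec"],float).ravel()).round())
    for k in ["flask","switch_knob","cradle","shaker","cone_flask","straight_bottle","wax_tin","stain_brush"]:
        for r in cams.silhouettes(f,k)[:3]:
            ys,xs=np.where(r["region"]); print(k,round(r["conf"],2),np.round(r["centre"],1),xs.min(),xs.max(),ys.min(),ys.max(),len(xs))
E
```

```text
pics
{'time_s': 0.0, 'qpos': array([ 7.29935844e+01,  1.83496832e+01,  8.97062607e+01, -1.75707147e-03,
        7.20415109e+01, -1.14578258e+00]), 'qvel': array([-0.03486854, -0.02559984, -0.06394914, -0.05733114,  0.00721387,
       -0.01487529]), 'effort': array([-1.11856847e-03, -4.12460160e+01, -2.31977981e+01,  7.27209798e-02,
        4.55329497e-02, -1.28076204e-04]), 'ee_pos': array([157.01454843, 552.65255612, 224.14085656]), 'ee_rot': array([ -90.16373031,   89.90253084, -106.02382011]), 'force': array([-0.04980538, -0.5496755 ,  0.2642617 ]), 'torque': array([-0.02997058, -0.01923156, -0.02043024]), 'gripper_width': 91.1581272021955} 11.0
side [423. 666. 998.]
flask 0.96 [311.2 191. ] 300 321 172 206 536
flask 0.86 [357.  204.3] 345 367 183 216 541
flask 0.63 [380.  172.5] 370 391 153 186 499
switch_knob 0.57 [307.4 294.4] 299 319 284 304 369
cradle 0.87 [320.1 340.1] 297 344 327 375 1190
shaker 0.78 [315.2 342. ] 161 364 276 410 10984
cone_flask 0.78 [390.1 241.2] 376 400 217 257 676
cone_flask 0.48 [319.3 251.9] 306 328 229 267 699
straight_bottle 0.88 [317.5 250.8] 306 327 230 267 650
straight_bottle 0.43 [405.9 205.2] 400 416 185 236 575
straight_bottle 0.28 [312.2 337.6] 297 343 328 375 1087
wax_tin 0.86 [282.5 219.8] 266 296 207 238 807
stain_brush 0.87 [406.5 199. ] 400 416 184 236 622
top [ 473. -101. 1120.]
flask 0.84 [416.  209.4] 403 430 196 222 611
flask 0.64 [470.9 283.6] 456 487 272 298 617
flask 0.61 [453.1 244.6] 440 470 233 260 643
switch_knob 0.67 [251.9 239. ] 243 261 228 249 299
cradle 0.94 [175.4 263.1] 156 201 241 284 1095
shaker 0.7 [220.9 250.2] 146 291 105 308 10449
cone_flask 0.74 [361.2 305.4] 348 375 294 321 615
straight_bottle 0.88 [327.3 232.4] 315 340 221 246 514
wax_tin 0.56 [370.3 185. ] 352 385 168 203 986
stain_brush 0.89 [431.9 323.5] 382 463 314 332 1102
```

View pics/s0.png

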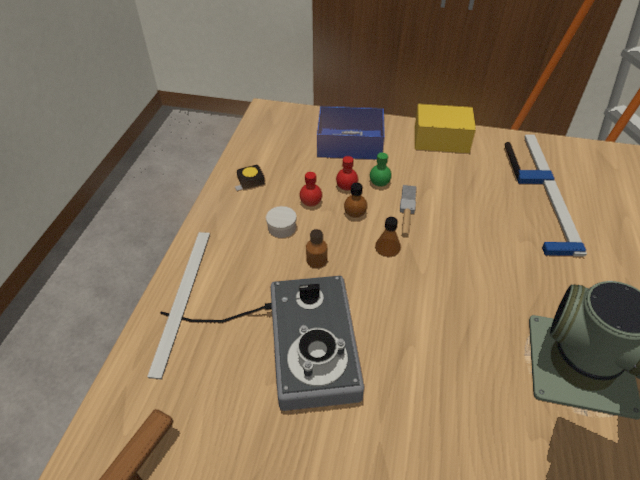

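View pics/t0.png

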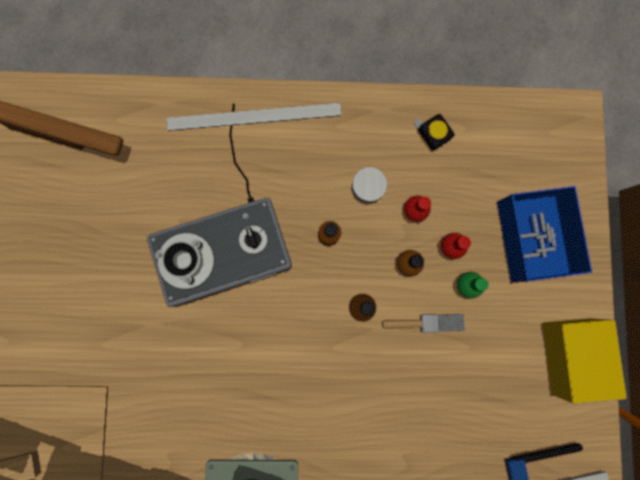

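```bash
python3 - <<'E'
from h import *
a=cv2.imread("pics/s0.png");b=cv2.imread("pics/t0.png")
cv2.imwrite("pics/s0c.png",cv2.resize(a[140:420,240:440],None,fx=2.1,fy=2.1,interpolation=3) if 0 else cv2.resize(a[140:400,240:440],None,fx=2.3,fy=2.3))
cv2.imwrite("pics/t0c.png",cv2.resize(b[150:350,140:500],None,fx=2.2,fy=2.2))
E
```

```text
(no output)
```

View pics/s0c.png

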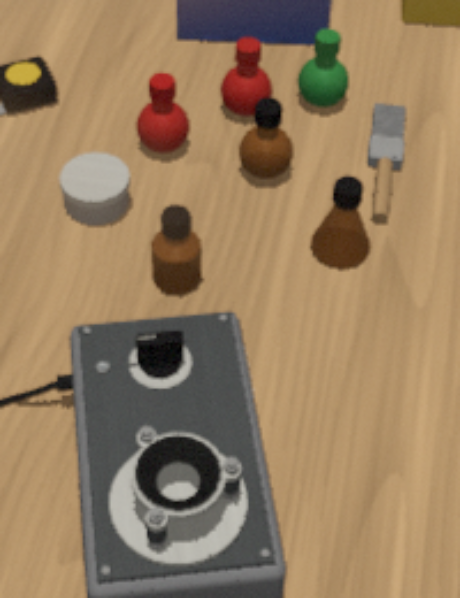

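View pics/t0c.png

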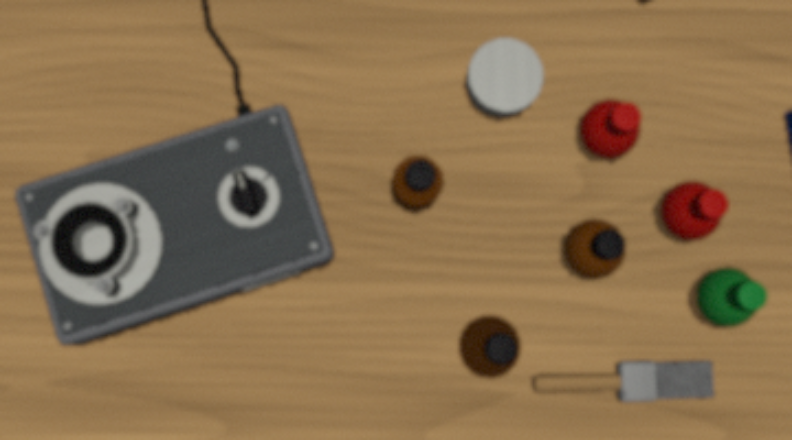

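```bash
python3 - <<'E'
from h import *
a=cams.grab_frame("side"); b=cams.grab_frame("top")
for f,n,win in((a,"s",(335,180,375,225)),(b,"t",(390,243,430,283))):
    x0,y0,x1,y1=win
    im=cv2.resize(f["img"][y0:y1,x0:x1],None,fx=12,fy=12,interpolation=cv2.INTER_CUBIC); cv2.imwrite(f"pics/fl_{n}.png",im[:,:,::-1])
# network centres triangulation
def get(f,k):
    return [r for r in cams.silhouettes(f,k)]
for k in["switch_knob","cradle","cone_flask","straight_bottle","wax_tin","stain_brush"]:
    try:
        p,q=get(a,k),get(b,k)
        X=tri(a,p[0]["centre"],b,q[0]["centre"]); print(k,X.round(1),proj(a,X).round(1),p[0]["centre"])
    except Exception as e: print(k,e)
# deck corners at z=75 from top and screws
# shaker hull for deck
r=get(b,"shaker")[0]["region"].astype(np.uint8)
for f,n,w in((a,"s",(255,265,375,415)),(b,"t",(140,190,300,310))):
    x0,y0,x1,y1=w
    im=cv2.resize(f["img"][y0:y1,x0:x1],None,fx=4.5 if n=="t" else 4,fy=4.5 if n=="t" else 4,interpolation=cv2.INTER_CUBIC); cv2.imwrite(f"pics/sh_{n}.png",im[:,:,::-1])
E
```

```text
switch_knob [594.6   2.3  73. ] [308.5 297. ] [307.6, 296.8]
cradle [ 803.  -410.3 -820.3] [285.3 339.6] [313.6, 341.4]
cone_flask [ 444.9 -238.    26.6] [388.2 243.3] [388.9, 243.4]
straight_bottle [ 614.7 -159.6   53.5] [315.9 248. ] [316.1, 248.0]
wax_tin [ 727.8 -256.7   15.7] [282.5 224. ] [282.0, 223.9]
stain_brush [ 480.4 -339.1   89.1] [381.8 196.6] [406.3, 203.6]
```

View pics/fl_s.png

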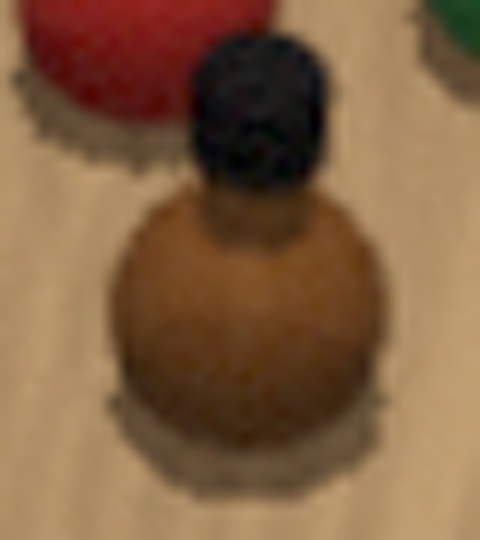

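View pics/fl_t.png

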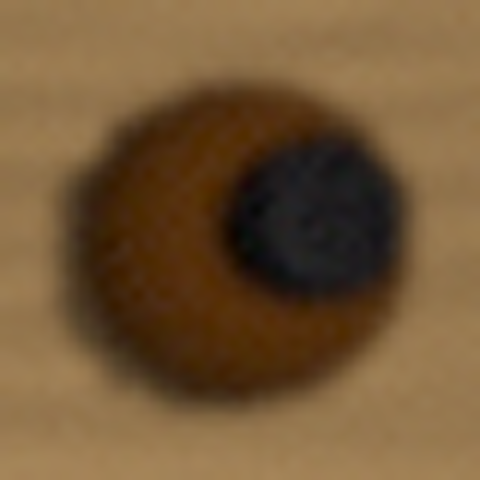

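View pics/sh_s.png

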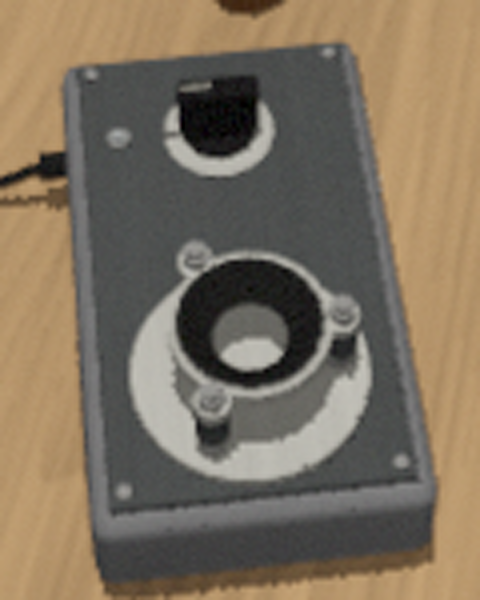

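View pics/sh_t.png

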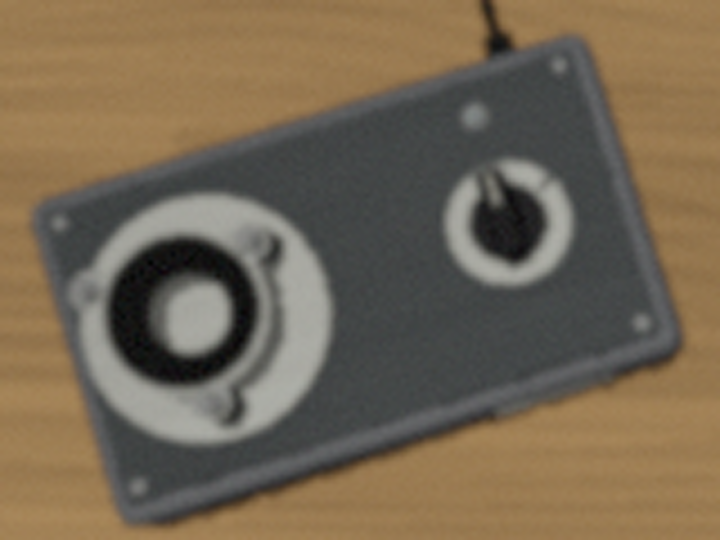

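```bash
cat >> h.py <<'E'
def un(p,s,o): return (np.array(p,float)+.5)/s-.5+np.array(o)
E
python3 - <<'E'
from h import *
a=cams.grab_frame("side"); b=cams.grab_frame("top")
S=[(91,75),(328,52),(124,491),(401,461)];T=[(560,65),(642,322),(60,223),(138,487)]
Q=[]
for s,t in zip(S,T):
    us,ut=un(s,4,(255,265)),un(t,4.5,(140,190))
    X=tri(a,us,b,ut); e=proj(a,X)-us
    Q.append(X); print("screw",X.round(1),e.round(2),onz(a,us,75).round(1),onz(b,ut,75).round(1))
Q=np.array(Q); c=Q.mean(0); yv=((Q[2]-Q[0])+(Q[3]-Q[1]));yv=yv[:2]/np.linalg.norm(yv[:2]); xv=np.array([yv[1],-yv[0]])
print("centre",c,"y",yv,"yaw of x",np.degrees(np.arctan2(xv[1],xv[0])))
print("sw",c[:2]-80*yv,"cr",c[:2]+72*yv)
# checks: skirt and ring/disc
print("skirt z80 top",onz(b,un((508,222),4.5,(140,190)),80),"side",onz(a,un((219,124),4,(255,265)),80))
print("ring rim z128 top",onz(b,un((182,311),4.5,(140,190)),128),"side",onz(a,un((249,319),4,(255,265)),128))
print("tri rim",tri(a,un((249,319),4,(255,265)),b,un((182,311),4.5,(140,190))))
print("disc top",onz(b,un((206,319),4.5,(140,190)),77),"side",onz(a,un((251,367),4,(255,265)),77))
us,ut=un((248,311),12,(335,180)),un((243,243),12,(390,243))
print("ball",tri(a,us,b,ut),onz(a,us,28),onz(b,ut,28))
us,ut=un((258,85),12,(335,180)),un((320,215),12,(390,243))
print("cap",tri(a,us,b,ut),onz(a,us,97),onz(b,ut,97))
E
```

```text
screw [669.8 -14.8  79.1] [0.13 0.03] [671.2 -17.8] [670.2 -14.5]
screw [543.5 -58.4  80.6] [0.08 0.01] [544.4 -62.8] [543.7 -58.2]
screw [586.4 224.3  80.5] [0.22 0.04] [587.8 221.7] [586.5 225.9]
screw [460.2 180.4  80.7] [0.27 0.03] [460.9 177.5] [459.5 181.9]
centre [564.96724209  82.89233129  80.21715036] y [-0.32956725  0.9441321 ] yaw of x 19.24251129634579
sw [591.3326219    7.36176299] cr [541.23840026 150.86984276]
skirt z80 top [590.95359113   8.14664785] side [592.28060299   3.42297766]
ring rim z128 top [541.07608355 151.5037001 ] side [542.75374201 147.99208241]
tri rim [541.53806801 150.50298164 132.25566634]
disc top [540.90086159 152.76696107] side [542.75933302 144.28054151]
ball [ 548.85844151 -350.2388888    33.34587804] [ 549.8890578  -355.86450084] [ 548.8315366  -351.48639765]
cap [ 549.66270568 -348.46778462  102.02602252] [ 550.89427017 -354.154899  ] [ 549.41643468 -349.72206327]
```

```bash
python3 - <<'E'
from h import *
from scipy.spatial.transform import Rotation as R
s=env.state(); M=R.from_euler("xyz",s["ee_rot"],degrees=True).as_matrix(); print(M.round(3)); print("jaw deg",np.degrees(np.arctan2(M[1,1],M[0,1])))
b=cams.grab_frame("top")
for n,p in dict(red1=(425,205),red2=(462,243),green=(480,284)).items(): print(n,onz(b,p,95).round())
E
```

```text
[[ 0.     0.273  0.962]
 [ 0.     0.962 -0.273]
 [-1.     0.     0.   ]]
jaw deg 74.13948421319584
red1 [ 673. -370.]
red2 [ 590. -452.]
green [ 501. -490.]
```

>>> arm_command:
  deltas:
    - [1,[20,-25,0],0.03]
    - [1,[43,-55,0],0.06]
    - [1,[68,-86,0],0.1]
    - [1,[94,-118,0],0.14]
    - [1,[120,-151,0],0.18]
    - [1,[146,-184,0],0.22]
    - [1,[172,-217,0],0.26]
    - [1,[198,-250,0],0.3]
    - [1,[224,-283,0],0.34]
    - [1,[250,-316,0],0.38]
    - [1,[276,-349,0],0.42]
    - [1,[302,-382,0],0.46]
    - [1,[328,-415,0],0.5]
    - [1,[354,-447,0],0.54]
    - [1,[378,-478,0],0.57]
    - [1,[400,-505,0],0.6]
    - [1,[418,-526,0],0.61]
    - [1,[430,-540,0],0.613]
    - [1,[434.4,-546.6,0],0.613]
    - [1,[434.4,-546.6,0],0.613]
  grip_force: 40

```text
time_s: 3.8
ee_pos: [591.5, 6.3, 224.7]
ee_rot: [134.7, 90.0, 153.9]
force: [-0.2, -0.2, -0.1]
gripper_width: 91.4
```

>>> arm_command:
  deltas:
    - [1,[0,0,-20],0]
    - [1,[0,0,-50],0]
    - [1,[0,0,-75],0]
    - [1,[0,0,-85],0]
    - [1,[0,0,-85],0]

```text
time_s: 4.3
ee_pos: [590.2, 7.5, 139.0]
ee_rot: [153.8, 89.8, 173.1]
force: [0.3, -0.6, -0.0]
gripper_width: 91.2
```

```bash
python3 - <<'E'
from h import *
a=cams.grab_frame("side"); b=cams.grab_frame("top")
for f,n,w in((a,"s",(225,180,385,300)),(b,"t",(170,170,330,290))):
    x0,y0,x1,y1=w
    cv2.imwrite(f"pics/sw_{n}.png",cv2.resize(f["img"][y0:y1,x0:x1],None,fx=5,fy=5,interpolation=cv2.INTER_CUBIC)[:,:,::-1])
E
```

```text
(no output)
```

View pics/sw_s.png

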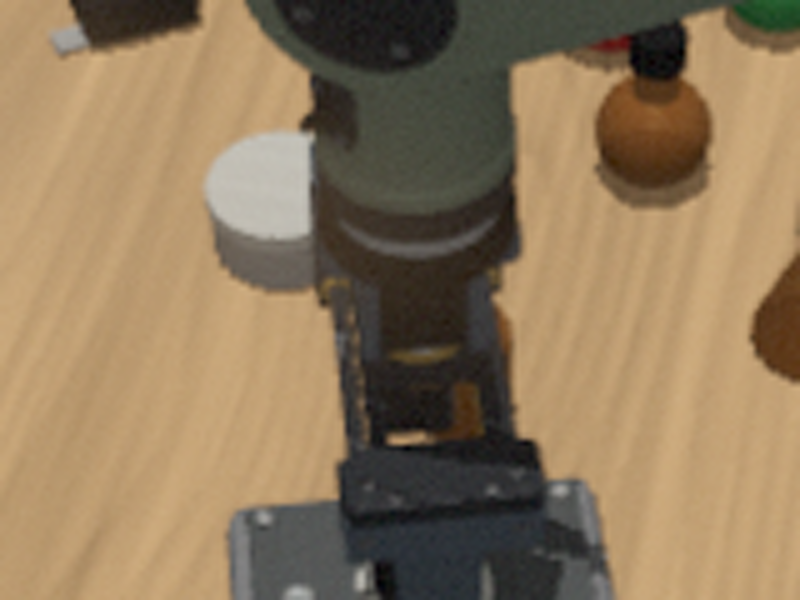

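View pics/sw_t.png

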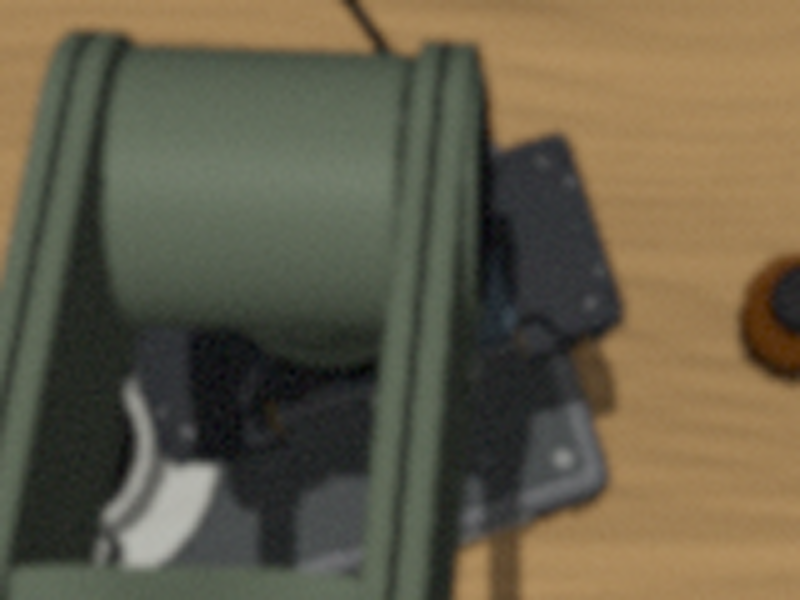

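>>> arm_command:
  deltas:
    - [1,[0,0,-15],0]
    - [1,[0,0,-28],0]
    - [1,[0,0,-36],0]
    - [1,[0,0,-40],0]
    - [1,[0,0,-43],0]
    - [1,[0,0,-43],0]

```text
time_s: 5.0
ee_pos: [591.6, 6.5, 96.9]
ee_rot: [134.5, 90.0, 153.8]
force: [0.4, 1.0, 0.5]
gripper_width: 91.1
```

>>> arm_command:
  deltas:
    - [0.4,[0,0,0],0]
    - [0.3,[0,0,0],0]
    - [0.2,[0,0,0],0]
    - [0.1,[0,0,0],0]
    - [0,[0,0,0],0]
    - [0,[0,0,0],0]
    - [0,[0,0,0],0]
  grip_force: 15

```text
time_s: 5.7
ee_pos: [591.5, 6.5, 97.0]
ee_rot: [93.2, 90.0, 112.4]
force: [1.1, -0.2, 0.4]
gripper_width: 38.0
```

```bash
python3 - <<'E'
from h import *
s=env.state(); print({k:np.round(s[k],2) for k in("time_s","ee_pos","force","torque","gripper_width","qpos")})
E
```

```text
{'time_s': np.float64(5.7), 'ee_pos': array([591.53,   6.54,  96.98]), 'force': array([ 1.15, -0.23,  0.44]), 'torque': array([ 0.09,  0.01, -0.03]), 'gripper_width': np.float64(37.99), 'qpos': array([-4.8000e-01,  2.5820e+01,  9.7710e+01,  1.0000e-02,  5.6470e+01,
       -1.0975e+02])}
```

>>> arm_command:
  deltas:
    - [0,[0,0,0],0]
    - [0,[0,0,0],0]
    - [0,[0,0,0],0]
    - [0,[0,0,0],0]
    - [0,[0,0,0],0]
    - [0,[0,0,0],0]

```text
time_s: 6.3
ee_pos: [591.5, 6.7, 97.0]
ee_rot: [97.9, 90.0, 117.1]
force: [0.3, 0.3, 0.4]
gripper_width: 13.9
```

>>> arm_command:
  deltas:
    - [0,[0,0,0],-0.05]
    - [0,[0,0,0],-0.15]
    - [0,[0,0,0],-0.25]
    - [0,[0,0,0],-0.35]
    - [0,[0,0,0],-0.45]
    - [0,[0,0,0],-0.55]
    - [0,[0,0,0],-0.65]
    - [0,[0,0,0],-0.75]
    - [0,[0,0,0],-0.85]
    - [0,[0,0,0],-0.92]
    - [0,[0,0,0],-0.98]
    - [0,[0,0,0],-1.02]
    - [0,[0,0,0],-1.05]
    - [0,[0,0,0],-1.06]
    - [0,[0,0,0],-1.06]
    - [0,[0,0,0],-1.06]
    - [0,[0,0,0],-1.06]

```text
time_s: 8.0
ee_pos: [591.7, 7.6, 97.0]
ee_rot: [118.7, 89.9, 77.3]
force: [-0.1, 5.1, 0.1]
gripper_width: 14.2
```

```bash
python3 - <<'E'
from h import *
s=env.state(); print({k:np.round(s[k],2) for k in("time_s","ee_pos","force","torque","gripper_width","qpos")})
E
```

```text
{'time_s': np.float64(8.0), 'ee_pos': array([591.65,   7.56,  97.  ]), 'force': array([-0.11,  5.06,  0.09]), 'torque': array([ 0.91, -0.06,  0.46]), 'gripper_width': np.float64(14.2), 'qpos': array([ -0.43,  25.82,  97.71,   0.11,  56.45, -49.09])}
```

>>> arm_command:
  deltas:
    - [1,[0,0,0],-1.06]
    - [1,[0,0,0],0]
    - [1,[0,0,0],0]
    - [1,[0,0,0],0]
    - [1,[0,0,0],0]
    - [1,[0,0,0],0]
    - [1,[0,0,0],0]
    - [1,[0,0,0],0]
    - [1,[0,0,0],0]
    - [1,[0,0,0],0]
    - [1,[0,0,0],0]

```text
time_s: 9.1
ee_pos: [591.5, 6.5, 97.0]
ee_rot: [79.8, 90.0, 38.3]
force: [0.2, 0.1, -0.2]
gripper_width: 91.0
```

>>> arm_command:
  deltas:
    - [1,[0,0,15],0]
    - [1,[0,0,45],0]
    - [1,[0,0,85],0]
    - [1,[0,-20,125],0]
    - [1,[-3,-55,150],0]
    - [1,[-6,-95,160],0]
    - [1,[-10,-135,160],0]
    - [1,[-15,-175,160],0]
    - [1,[-20,-215,160],0]
    - [1,[-25,-252,160],0]
    - [1,[-30,-287,160],0]
    - [1,[-35,-317,150],0]
    - [1,[-40,-340,140],0]
    - [1,[-42.5,-352,130],0]
    - [1,[-42.5,-357,120],0]
    - [1,[-42.5,-357,120],0]

```text
time_s: 10.7
ee_pos: [548.4, -349.8, 215.0]
ee_rot: [179.8, 89.8, 138.3]
force: [-0.1, 0.6, 0.2]
gripper_width: 91.1
```

```bash
python3 - <<'E'
from h import *
a=cams.grab_frame("side"); b=cams.grab_frame("top")
save(a,"s2"); save(b,"t2")
for f,n,w in((a,"s",(255,120,415,240)),(b,"t",(340,190,500,310))):
    x0,y0,x1,y1=w
    cv2.imwrite(f"pics/g_{n}.png",cv2.resize(f["img"][y0:y1,x0:x1],None,fx=5,fy=5,interpolation=cv2.INTER_CUBIC)[:,:,::-1])
cv2.imwrite("pics/sw2.png",np.hstack([cv2.resize(f["img"][y:y+70,x:x+70],None,fx=5,fy=5)[:,:,::-1] for f,x,y in((a,275,265),(b,215,205))]))
E
```

```text
(no output)
```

View pics/sw2.png

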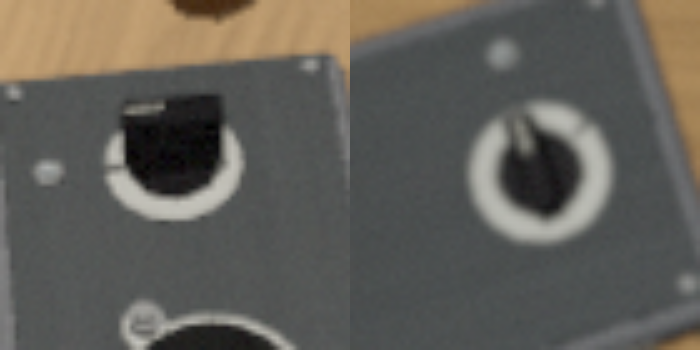

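View pics/g_s.png

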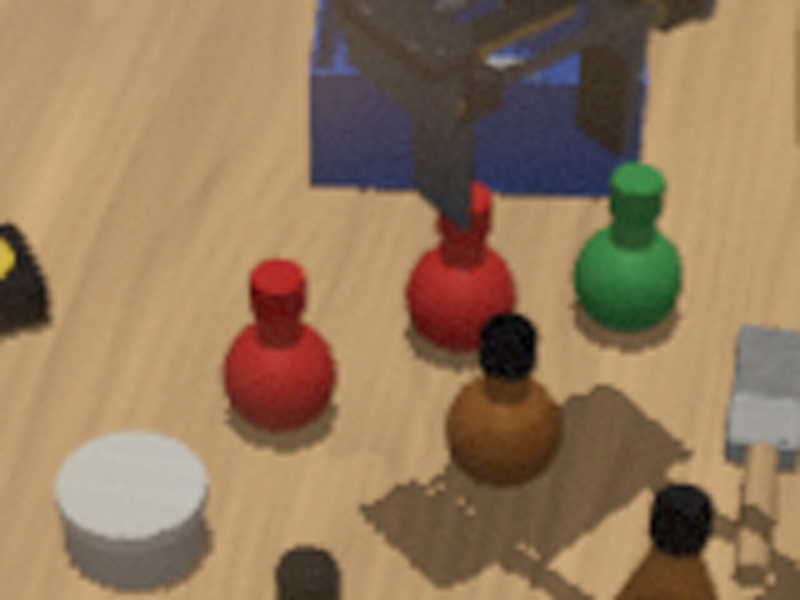

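View pics/g_t.png

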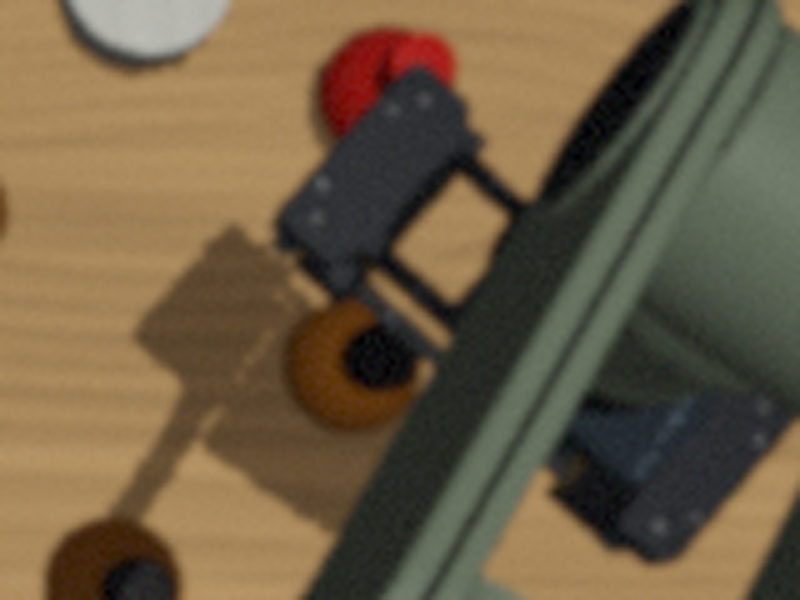

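>>> arm_command:
  deltas:
    - [1,[0,0,-25],0]
    - [1,[0,0,-60],0]
    - [1,[0,0,-90],0]
    - [1,[0,0,-112],0]
    - [1,[0,0,-127],0]
    - [1,[0,0,-134],0]
    - [1,[0,0,-137],0]
    - [1,[0,0,-137],0]
    - [0.45,[0,0,-137],0]
    - [0.45,[0,0,-137],0]
    - [0.45,[0,0,-137],0]
    - [0.45,[0,0,-137],0]
    - [0.45,[0,0,-137],0]
  grip_force: 10

```text
time_s: 12.1
ee_pos: [549.0, -350.6, 80.1]
ee_rot: [26.8, 90.0, -14.7]
force: [-0.1, 0.4, 0.3]
gripper_width: 54.3
```

```bash
python3 - <<'E'
from h import *
a=cams.grab_frame("side")
x0,y0,x1,y1=285,140,405,230
cv2.imwrite(f"pics/g2_s.png",cv2.resize(a["img"][y0:y1,x0:x1],None,fx=6,fy=6,interpolation=cv2.INTER_CUBIC)[:,:,::-1])
s=env.state(); print({k:np.round(s[k],2) for k in("time_s","ee_pos","force","torque","gripper_width","qpos")})
E
```

```text
{'time_s': np.float64(12.15), 'ee_pos': array([ 549.04, -350.54,   80.07]), 'force': array([ 0.17, -0.61,  0.11]), 'torque': array([-0.02,  0.01,  0.02]), 'gripper_width': np.float64(50.21), 'qpos': array([-3.357e+01,  3.152e+01,  9.010e+01,  1.000e-02,  5.837e+01,
       -8.210e+01])}
```

View pics/g2_s.png

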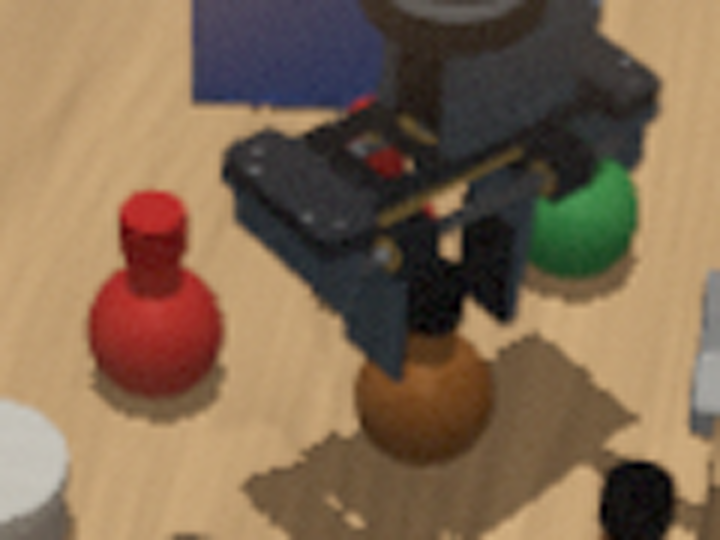

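>>> arm_command:
  deltas:
    - [0,[0,0,0],0]
    - [0,[0,0,0],0]
    - [0,[0,0,0],0]
    - [0,[0,0,0],0]
    - [0,[0,0,0],0]
    - [0,[0,0,0],0]
    - [0,[0,0,0],0]

```text
time_s: 12.85
ee_pos: [549.0, -350.5, 79.9]
ee_rot: [-148.4, 90.0, 170.1]
force: [-0.2, -0.4, -0.3]
gripper_width: 29.8
```

>>> arm_command:
  deltas:
    - [0,[0,0,0],0]
    - [0,[0,0,0],0]
    - [0,[0,0,0],0]
  grip_force: 40

```text
time_s: 13.15
ee_pos: [549.0, -350.5, 79.9]
ee_rot: [-152.2, 90.0, 166.3]
force: [-0.0, -0.2, -0.1]
gripper_width: 29.2
```

```bash
python3 - <<'E'
from h import *
a=cams.grab_frame("side")
x0,y0,x1,y1=285,140,405,230
cv2.imwrite(f"pics/g3_s.png",cv2.resize(a["img"][y0:y1,x0:x1],None,fx=6,fy=6,interpolation=cv2.INTER_CUBIC)[:,:,::-1])
s=env.state(); print({k:np.round(s[k],2) for k in("time_s","ee_pos","force","torque","gripper_width","qpos")})
E
```

```text
{'time_s': np.float64(13.2), 'ee_pos': array([ 548.97, -350.5 ,   79.95]), 'force': array([-0.79, -0.82, -0.86]), 'torque': array([-0.26,  0.11, -0.02]), 'gripper_width': np.float64(29.1), 'qpos': array([-33.57,  31.52,  90.11,   0.  ,  58.37, -82.1 ])}
```

View pics/g3_s.png

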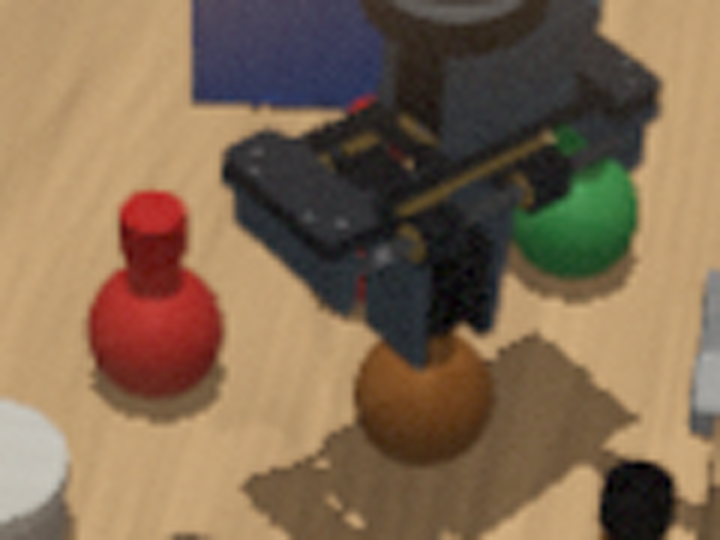

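>>> arm_command:
  deltas:
    - [0,[0,0,5],0]
    - [0,[0,0,15],0]
    - [0,[0,0,30],0]
    - [0,[0,0,50],0]
    - [0,[0,0,75],0]
    - [0,[0,0,100],0]
    - [0,[0,0,125],0]
    - [0,[0,0,145],0]
    - [0,[0,0,155],0]
    - [0,[0,0,160],0]
    - [0,[0,0,160],0]

```text
time_s: 14.3
ee_pos: [549.0, -350.4, 240.2]
ee_rot: [45.4, 90.0, 3.9]
force: [0.4, 0.3, -1.5]
gripper_width: 29.5
```

```bash
python3 - <<'E'
from h import *
a=cams.grab_frame("side"); save(a,"l_s",(240,60,440,210),4)
s=env.state(); print({k:np.round(s[k],2) for k in("time_s","ee_pos","force","torque","gripper_width","qpos")})
E
```

```text
{'time_s': np.float64(14.35), 'ee_pos': array([ 548.74, -350.22,  239.25]), 'force': array([ 0.4 ,  0.19, -1.82]), 'torque': array([-0.02,  0.06,  0.  ]), 'gripper_width': np.float64(29.06), 'qpos': array([-3.356e+01,  2.490e+01,  7.736e+01,  1.000e-02,  7.782e+01,
       -8.210e+01])}
```

View pics/l_s.png

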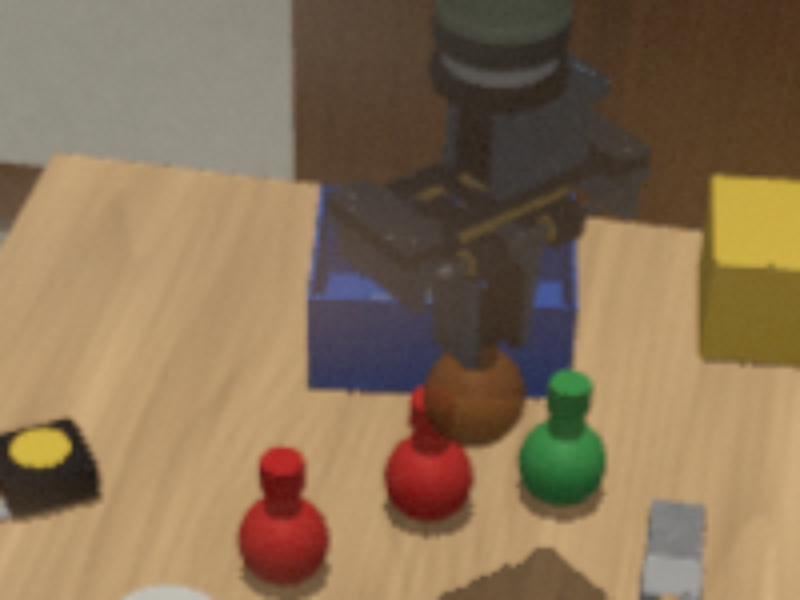

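>>> arm_command:
  deltas:
    - [0,[0,8,0],0]
    - [0,[0,25,0],0]
    - [0,[-1,50,0],0]
    - [0,[-1,80,0],0]
    - [0,[-2,112,0],0]
    - [0,[-2,145,0],0]
    - [0,[-3,180,0],0]
    - [0,[-3,215,0],0]
    - [0,[-4,250,0],0]
    - [0,[-4,285,0],0]
    - [0,[-5,320,0],0]
    - [0,[-6,355,0],0]
    - [0,[-6,390,0],0]
    - [0,[-7,420,0],0]
    - [0,[-7,448,0],0]
    - [0,[-8,470,0],0]
    - [0,[-8,487,0],0]
    - [0,[-8,497,0],0]
    - [0,[-8,501.5,0],0]
    - [0,[-8,501.5,0],0]

```text
time_s: 16.35
ee_pos: [540.9, 151.1, 239.9]
ee_rot: [-83.1, 90.0, -124.6]
force: [0.5, -0.3, -2.0]
gripper_width: 29.3
```

>>> arm_command:
  deltas:
    - [0,[0,0,-5],0]
    - [0,[0,0,-15],0]
    - [0,[0,0,-20],0]
    - [0,[0,0,-20],0]
    - [0,[0,0,-20],0]

```text
time_s: 16.85
ee_pos: [541.0, 150.7, 219.7]
ee_rot: [-130.1, 90.0, -171.6]
force: [-0.8, -0.0, -2.0]
gripper_width: 28.9
```

```bash
python3 - <<'E'
from h import *
a=cams.grab_frame("side"); b=cams.grab_frame("top"); save(a,"c_s",(250,270,410,390),5); save(b,"c_t",(100,200,260,320),5)
s=env.state(); print({k:np.round(s[k],2) for k in("time_s","ee_pos","force","torque","gripper_width","qpos")})
for r in cams.silhouettes(a,"flask")[:4]: print(r["conf"],r["centre"])
E
```

```text
{'time_s': np.float64(16.95), 'ee_pos': array([541.27, 150.96, 220.24]), 'force': array([-0.23,  0.29, -2.03]), 'torque': array([0.  , 0.02, 0.01]), 'gripper_width': np.float64(29.2), 'qpos': array([ 14.41,  17.29,  91.84,   0.  ,  70.83, -34.11])}
0.78 [322.0, 334.8]
```

View pics/c_s.png

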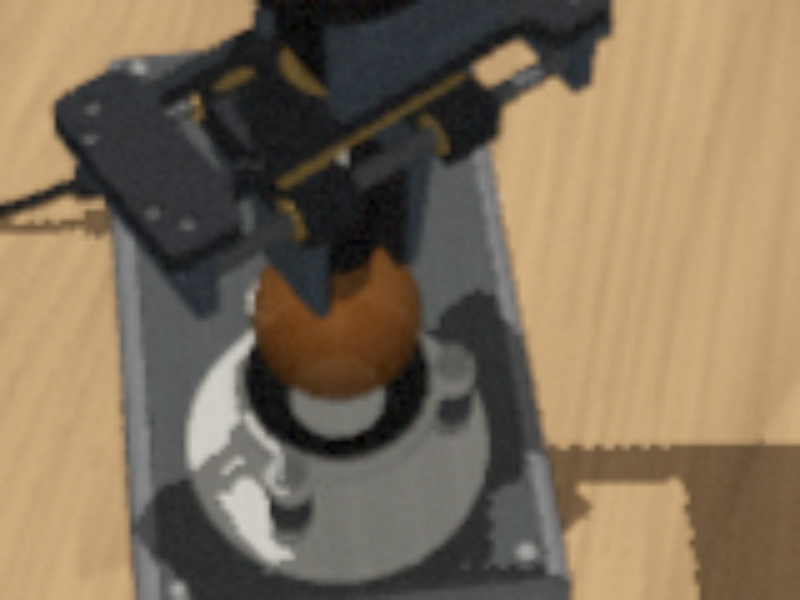

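View pics/c_t.png

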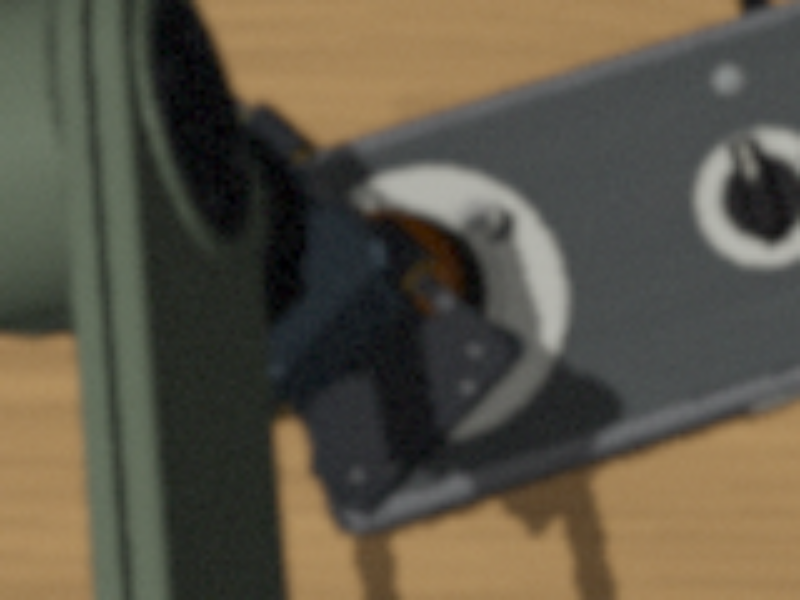

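```bash
python3 - <<'E'
from h import *
a=cams.grab_frame("side")
print(onz(a,un((338,315),5,(250,270)),168), "ring from side (542.8,148.0)")
print(onz(a,un((337,372),5,(250,270)),128))
E
```

```text
[542.19068553 147.04682261] ring from side (542.8,148.0)
[542.70061387 147.13210642]
```

>>> arm_command:
  deltas:
    - [0,[0,0,-4],0]
    - [0,[0,0,-9],0]
    - [0,[0,0,-13],0]
    - [0,[0,0,-16],0]
    - [0,[0,0,-18],0]
    - [0,[0,0,-20],0]
    - [0,[0,0,-22],0]
    - [0,[0,0,-23],0]
    - [0,[0,0,-24],0]
    - [0,[0,0,-24],0]

```text
time_s: 18.05
ee_pos: [541.0, 151.0, 195.9]
ee_rot: [-172.1, 90.0, 146.4]
force: [-0.2, 0.6, -1.2]
gripper_width: 29.2
```

>>> arm_command:
  deltas:
    - [0,[0,0,-1],0]
    - [0,[0,0,-2],0]
    - [0,[0,0,-3],0]
    - [0,[0,0,-4],0]
    - [0,[0,0,-4],0]
  grip_force: 55

```text
time_s: 18.55
ee_pos: [541.3, 151.3, 192.4]
ee_rot: [73.7, 89.9, 32.2]
force: [-1.5, 2.2, 3.3]
gripper_width: 28.9
```

>>> arm_command:
  deltas:
    - [0,[0,0,-1],0]
    - [0,[0,0,-2],0]
    - [0,[0,0,-3],0]
    - [0,[0,0,-4],0]
    - [0,[0,0,-5],0]
    - [0,[0,0,-6],0]
    - [0,[0,0,-7],0]
    - [0,[0,0,-8],0]
    - [0,[0,0,-8],0]
    - [0,[0,0,-8],0]

```text
time_s: 19.55
ee_pos: [541.4, 151.3, 185.0]
ee_rot: [67.3, 89.9, 25.9]
force: [-1.5, 1.8, 8.6]
gripper_width: 28.9
```

```bash
python3 - <<'E'
from h import *
s=env.state(); print({k:np.round(s[k],2) for k in("time_s","ee_pos","force","torque","gripper_width","qpos")})
a=cams.grab_frame("side"); save(a,"d_s",(250,270,410,390),5)
E
```

```text
{'time_s': np.float64(19.55), 'ee_pos': array([541.36, 151.29, 184.96]), 'force': array([-1.52,  1.79,  8.56]), 'torque': array([ 0.12,  0.42, -0.04]), 'gripper_width': np.float64(28.95), 'qpos': array([ 1.443e+01,  1.873e+01,  9.505e+01,  2.000e-02,  6.614e+01,
       -3.411e+01])}
```

View pics/d_s.png

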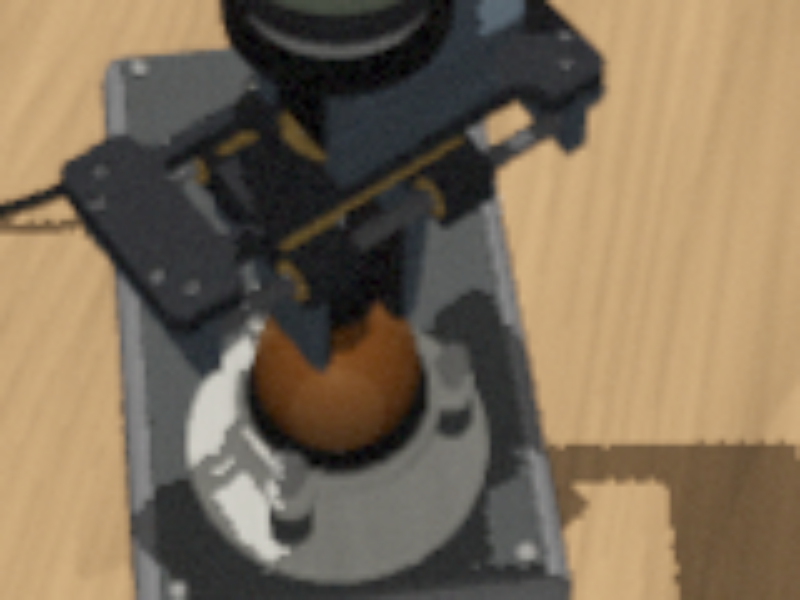

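>>> arm_command:
  deltas:
    - [0,[0,0,-1],0]
    - [0,[0,0,-2],0]
    - [0,[0,0,-3],0]
    - [0,[0,0,-4],0]
    - [0,[0,0,-4],0]
    - [0,[0,0,-4],0]

```text
time_s: 20.2
ee_pos: [541.4, 151.3, 181.4]
ee_rot: [67.2, 89.9, 25.7]
force: [-2.5, 0.3, 10.6]
gripper_width: 28.9
```

>>> arm_command:
  deltas:
    - [0,[0,0,-0.5],0]
    - [0,[0,0,-1],0]
    - [0,[0,0,-1.5],0]
    - [0,[0,0,-2],0]
    - [0,[0,0,-2],0]
    - [0,[0,0,-2],0]

```text
time_s: 20.8
ee_pos: [541.5, 151.5, 181.0]
ee_rot: [66.6, 89.8, 25.1]
force: [-3.6, 1.2, 18.2]
gripper_width: 29.0
```

>>> arm_command:
  deltas:
    - [0,[0,0,-0.3],0]
    - [0,[0,0,-0.3],0]
    - [0,[0,0,-0.3],0]
    - [0,[0,0,-0.3],0]
    - [0,[0,0,-0.3],0]
    - [0,[0,0,-0.3],0]
    - [0,[0,0,-0.3],0]
    - [0,[0,0,-0.3],0]

```text
time_s: 21.6
ee_pos: [541.5, 151.5, 181.0]
ee_rot: [65.7, 89.8, 24.2]
force: [-4.6, 1.2, 19.7]
gripper_width: 28.9
```

```bash
python3 - <<'E'
from h import *
s=env.state(); print({k:np.round(s[k],2) for k in("time_s","ee_pos","force","torque","gripper_width","qvel")})
a=cams.grab_frame("side"); save(a,"e_s",(250,270,410,390),5); save(a,"e_sf"); b=cams.grab_frame("top"); save(b,"e_t")
E
```

```text
{'time_s': np.float64(21.6), 'ee_pos': array([541.51, 151.51, 180.95]), 'force': array([-4.62,  1.22, 19.73]), 'torque': array([-0.06,  1.04, -0.08]), 'gripper_width': np.float64(28.9), 'qvel': array([ 0.03,  0.02, -0.03,  0.  ,  0.01,  0.11])}
```

View pics/e_s.png

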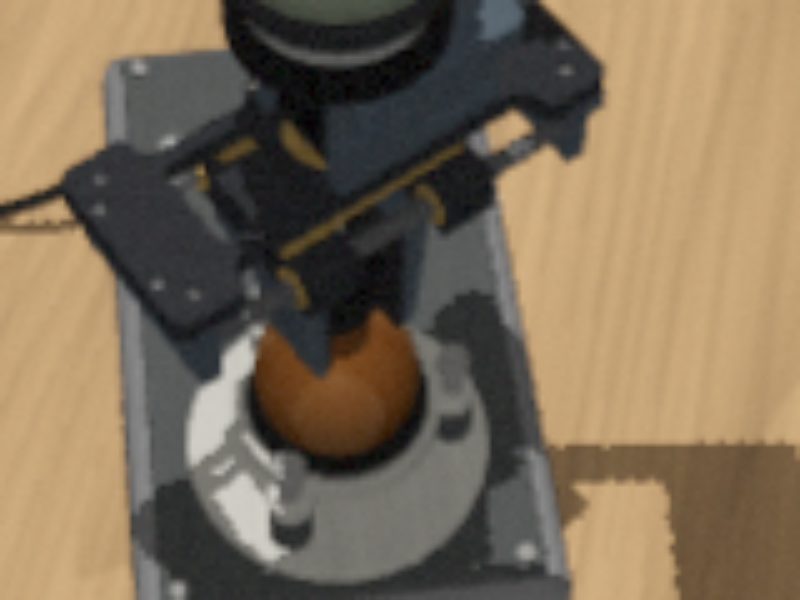

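View pics/e_t.png

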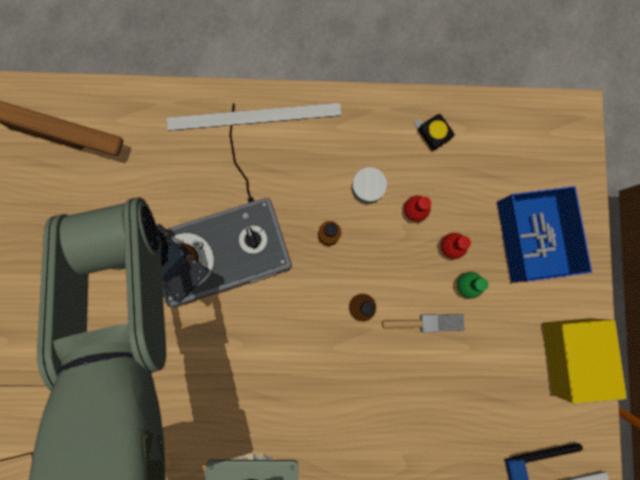

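The flask is seated, centred and upright in the pressed ring. The switch is at rest, the bystanders haven't moved, and the force is steady at about 20 N, so I'm handing in.

```bash
python3 -c "
from workcell import env
print(env.job_done()); print(env.state()['force'])"
```

```text
the job is handed in; nothing more can be done
None
the job is handed in; nothing more can be done
```

I twisted the start switch clockwise to its stop, let it spring back, then set the amber round flask in the ring and pressed it down. I handed the job in at about 21.6 s with the arm still holding it there. The hand-in gives no verdict, so the points below are my own checks.

- **Switch:** the gripper turned about 60.6°, and the moment about the vertical rose to 0.46 N m, well above the spring's 0.1 N m, so it reached the stop. Pictures from both cameras after release show the bar back at rest. The first row of my release call mistakenly asked for a further clockwise turn; I saw no effect from it.
- **Flask:** I gripped it by the cap at 55 N. Before lowering, it was within about 1 mm of the ring's axis as seen in the side view.
- **Press:** the tool pushed down about 15 mm from first contact. The force reading then rose from 10.6 N to 18.2 N over the last 0.4 mm, which marks the hard stop. It ended at 19.7 N with the arm still, far below the 60 N limit, plus a small sideways force of 4.6 N. The last pictures show the flask upright and centred, and the fingers above the ring.
- **Bystanders:** in the last top picture the other bottles, the tin, the brush and the red and green look-alikes look unmoved.

**Disagreement:** the two cameras differed by about 3–5 mm in y. Heights measured from both came out about 4–5 mm above the stated ones. I used the top camera for y, which agreed with where the switch axis turned out to be, and the stated heights.

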